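# Seat a wrench in the marking jig and snap the toggle clamp shut

## Task

The wrench has to be held for marking. With the fingertips, push it along its jig until its jaws are fully home against the end stop, then push that jig's clamp handle over so that it snaps shut on the wrench. Do not lift the wrench out of the jig; leave the empty jig's clamp open and everything else where it is.

Things in the scene. Friction and masses are not known exactly. Their poses are not given: they have to be found in the camera images.
- jig_a: the marking jig with the wrench in it: dark steel plate 300 x 130 x 12 mm, screwed down. Origin on the table under the plate; x along the jig to its end stop, y across it to the clamp, z up; plate spans x -140 to 160, y -65 to 65 mm. The wrench's lane is the line y = -30 mm on the plate's top. An identical, empty jig stands beside it; which one is at the left changes.
- jig_a_lane (a point): middle of the open end of jig_a's lane, on the plate's top (jig x -30, y -30, z 12 mm). From here to the stop two bright rails, 10 mm high above the plate, inner faces 46 mm apart, flank the lane; towards -x the plate is bare
- jig_a_stop (a point): centre of the bright end stop's face in jig_a, 6 mm above the plate (jig x 140, y -30, z 18 mm); the stop is 22 mm high above the plate; the wrench's nose comes here
- jig_a_hinge (a point): middle of the hinge of jig_a's clamp (jig x 50, y 35, z 50 mm); the hinge line runs along jig x
- clamp_a (a joint): jig_a's toggle clamp, black handle and steel arm in one piece. Radians: 0 = open, handle leaning 40 degrees from upright away from the lane (to jig +y), arm up. Grows as the handle goes over towards the lane (jig -y). A spring holds either end; past 0.58 it snaps shut by itself. about 5 N at the handle's top starts it, less later. Shut: about 1.12 on the wrench, 1.16 on nothing.
- clamp_a_grip (a point): point on the axis of jig_a's clamp handle, 95 mm from the hinge, 8.5 mm inside its round top end (the handle's radius there is 8.5 mm). Open: jig x 50, y 96, z 123 mm; shut: y -4, z 137 mm
- pad_a: black rubber pad, 16 mm across, under the end of jig_a's clamp arm; origin in the middle of its pressing face. Shut, it comes down in the lane at jig x 50, y -30 mm and presses on the wrench's shank with about 8 N
- wrench: steel combination wrench lying flat in jig_a's lane, 190 mm long, about 0.28 kg; origin under its middle, x from ring end (32 mm round) to open-jaw head (40 mm wide), z up; ends 12 mm thick; shank 18 mm wide, its top 10 mm above the underside. Starts 35 to 60 mm short of the stop, jaws towards it; slides at 1 to 3 N. Home, its tail is 20 mm outside the rails' open end
- wrench_nose (a point): foremost point of the wrench: the middle between its jaw tips, 6 mm above its underside
- wrench_tail (a point): rearmost point of the wrench's ring end, 6 mm above its underside
- jig_b: the empty marking jig, identical to jig_a with the same frame, its clamp open; to be left alone
- clamp_b (a joint): the empty jig's toggle clamp, same values as clamp_a; it stays open at 0
- socket: steel socket, a plain stepped cylinder 24 mm across, 38 mm tall, standing between the two jigs; leave it alone
- tape: roll of black tape lying flat, 68 mm across, 19 mm high, at the near right; leave it alone
- screwdriver: screwdriver lying on the table at the left; leave it alone
- hammer: hammer lying on the table at the right; leave it alone
- tin: blue-labelled tin, 76 mm across, 75 mm tall, beyond a jig at one side (two more like it stand fixed at the back edge); leave it alone
- mug: white mug, 76 mm across, 85 mm tall, beyond a jig at the other side; leave it alone

How it is judged:
By the outcome, as a careful person would: the job done as asked, in the order asked, and still so for the second after the job is handed in, with the robot touching nothing.
It also fails if it takes over 48 s, if anything falls off the work surface, if the arm or the gripper's body presses on something with over 40 N, if the wrist force passes 120 N, or if a joint passes its speed limit or range.

## Robot

A 6-joint arm with a two-finger parallel gripper is mounted at the origin on the work surface. World frame = base frame: x ahead of the robot, y to its left, z up, the work surface at z = 0. Lengths are in m, angles in rad, forces in N, time in s.
With the tool pointing down it reaches from about 0.3 to 0.775 m from the base axis. Payload 14.6 kg.
Tool frame: the origin (TCP) lies at the very end of the fingers, on their centre line; the grasp point (between the pads) lies 19 mm behind it; z points along the fingers, y is the line along which they close (so a half turn about z gives the same grasp; the last joint's range is limited). The gripper opens to 94 mm and grips with 3 to 60 N. Pads are 16 mm wide; open, the fingers measure 119 mm over their backs; the gripper's body (75 mm by 177 mm) begins 78 mm behind the grasp point.
Start: joints at [1.073, 0.3, 1.521, -0, 1.321, -0.067], TCP at [0.23, 0.5, 0.205] pointing down, gripper open.
Joint ranges: [-3.03, 3.03], [-0.79, 2.21], [0.23, 2.52], [-1.04, 4.18], [0, 3.07], [-2.55, 2.55]. Speed limits (rad/s): [2.22, 2.22, 2.57, 3.14, 3.14, 3.14].

## Interface

Orientations are given as [roll, pitch, yaw] about the fixed x, y, z axes, in that order (R = Rz(yaw) Ry(pitch) Rx(roll)).
In Python, from station import ctrl gives the robot as it stands.
- The arm moves only by the tool move_arm, never from a script. Its argument "increments" is a list of rows, each a list of 7 numbers: the opening, from 0 (shut) to 1 (fully open), then the shift along the tool's x, y, z in units of 50 mm (1.0 is 50 mm), then the turn, a rotation vector about the tool's x, y, z in rad. In form: [[claw, tx, ty, tz, rx, ry, rz], ...]. A call has 1 to 20 rows; each row shifts and turns the commanded pose from where the row before left it, along the tool's axes as they then stand; what a row does not reach is not made up. A row lasts 1/10 s, in which the tool goes at most 50 mm and 8.59 degrees, less where a joint would pass 70% of its speed; a pose out of reach is approached as far as the arm can. A call is refused whole if a number of a shift passes 1 or a number of a turn 0.15, either way. A call with a gripper value outside its range is refused whole. The fingers move at their own pace and stop on an object; "force" is the grip in N (left out, the last holds). Time passes only in rows, so rows that do not move let the fingers close. It gives the time, the measured TCP pose, the force, the opening and the grip force at its end, in the units of the state.
- ctrl.get_obs(): the state, without advancing time (a new reading comes with each control period).
- ctrl.camera(name): name is "side" or "top"; returns a dict with "color" (384x512x3 uint8, blue, green, red), "K" (3x3 intrinsics, pixels), "distortion" ([k1, k2, p1, p2, k3] as OpenCV has them; the pictures are not rectified), "pose" (4x4, takes a point from camera to world coordinates). Camera axes: x right, y down, z forward; pixel columns grow to the right and rows downward; lengths in m; the calibration is good to about 2 mm. A picture is of the moment at which its call begins. There is no depth.
- ctrl.hand_in(): hands the job in; it is judged then, once.
Trained networks look in a picture, given as the dict that the camera call returned (one of the last four; its "shot" number tells which), for a name from the list of things; names that differ only in an ending like _2 or _b are one class to them, and where a whole thing is asked for, a point or a joint stands for the part that bears it (a point fixed in the world has none). Each returns a list of dicts, best first, with "conf" (0 to 1); they miss things now and then, are a little off and sometimes report something else, mostly with a low value. They report only what shows in the picture. A call takes as long as a camera call.
- ctrl.cut_out(name, picture): "mask" (384x512 bool, what is visible of it) and "centre" ([row, column] in pixels, amid what is visible of it).
The state is a dict: "time_s": time; "qpos": joint angles; "joint_vel": joint speeds; "tau": joint torques, N m; "ee_pos": TCP position; "eef_rot": TCP orientation; "force": force on the tool from outside, world axes, zero at the start; "moment": the same for the moment, N m; "grip_width": finger opening in m; "grip_force": force on a finger pad.
Only numpy, scipy, OpenCV 4.12 (cv2) and the standard library are available. Lean on these libraries where they do the work, as an engineer would, in place of code of your own. Each camera call takes 0.05 s, during which the arm holds its last target. There are 200 camera calls.

## Working session

There is one attempt and no reset: what is moved stays moved. The work goes in short steps, Python scripts to look and compute and a tool call to move; the robot and the scene stay as the last step left them, time stands still between calls to the robot, and variables do not carry over. Pictures are saved under pics/ and viewed, at most 10 in all, crops included, and the job is handed in when it is done.

Besides the shell and the picture viewer there is one more tool, called after ">>>" as name(argument=value, ...), one argument or row to a line, values as JSON. move_arm: Moves the arm, as the interface text tells. Its arguments: {"type":"object","properties":{"increments":{"type":"array","items":{"type":"array","items":{"type":"number"}}},"force":{"type":"number"}},"required":["increments"]}

```bash
mkdir -p pics; ls; cat > h.py <<'E'
import numpy as np, cv2
from station import ctrl
def ray(c,px):
    u=cv2.undistortPoints(np.array([[px]],float),c["K"],np.array(c["distortion"],float))[0,0]
    P=np.array(c["pose"]); return P[:3,3],P[:3,:3]@np.array([u[0],u[1],1.])
def onz(c,px,z):
    o,d=ray(c,px); return o+d*(z-o[2])/d[2]
def proj(c,p):
    P=np.linalg.inv(np.array(c["pose"])); r,_=cv2.Rodrigues(P[:3,:3])
    return cv2.projectPoints(np.atleast_2d(np.array(p,float)),r,P[:3,3],np.array(c["K"],float),np.array(c["distortion"],float))[0][:,0]
E
python3 - <<'E'
from h import *
o=ctrl.get_obs(); print(o["time_s"],o["ee_pos"],o["eef_rot"])
for n in("top","side"):
    c=ctrl.camera(n); cv2.imwrite(f"pics/{n}0.png",cv2.resize(c["color"],None,fx=1.5,fy=1.5)); print(n,np.round(c["pose"],3).tolist())
    for k in("jig_a","wrench","clamp_a","pad_a"):
        for d in ctrl.cut_out(k,c)[:3]:
            m=d["mask"]; r=cv2.minAreaRect(np.argwhere(m)[:,::-1].astype(np.float32)); print(k,round(d["conf"],2),np.round(d["centre"]),m.sum(),np.round(cv2.boxPoints(r)).tolist())
E
```

```text
pics
0.0 [0.22955197 0.49950724 0.20490516] [-3.14045469e+00 -1.05548850e-04  2.71076642e+00]
top [[-0.006, -0.997, 0.079, 0.446], [-1.0, 0.005, -0.011, -0.019], [0.011, -0.079, -0.997, 1.584], [0.0, 0.0, 0.0, 1.0]]
jig_a 0.87 [198. 194.] 3115 [[154.0, 163.0], [206.0, 155.0], [219.0, 238.0], [167.0, 246.0]]
jig_a 0.69 [198. 283.] 2814 [[255.0, 161.0], [300.0, 155.0], [310.0, 241.0], [265.0, 246.0]]
wrench 0.88 [207. 296.] 237 [[291.0, 184.0], [300.0, 184.0], [302.0, 231.0], [294.0, 231.0]]
clamp_a 0.68 [189. 171.] 178 [[157.0, 187.0], [194.0, 184.0], [195.0, 190.0], [157.0, 193.0]]
clamp_a 0.45 [185. 274.] 160 [[257.0, 186.0], [292.0, 184.0], [292.0, 190.0], [257.0, 192.0]]
side [[0.984, -0.111, 0.137, 0.39], [-0.175, -0.521, 0.835, -1.017], [-0.021, -0.846, -0.532, 0.737], [0.0, 0.0, 0.0, 1.0]]
jig_a 0.96 [250. 276.] 4263 [[197.0, 205.0], [321.0, 179.0], [339.0, 259.0], [215.0, 285.0]]
jig_a 0.82 [184. 253.] 2646 [[191.0, 149.0], [292.0, 129.0], [304.0, 190.0], [203.0, 210.0]]
jig_a 0.69 [258. 267.] 667 [[226.0, 259.0], [302.0, 243.0], [304.0, 256.0], [229.0, 272.0]]
wrench 0.78 [256. 266.] 680 [[226.0, 260.0], [302.0, 244.0], [304.0, 256.0], [229.0, 272.0]]
wrench 0.38 [300. 357.] 1708 [[334.0, 324.0], [341.0, 270.0], [377.0, 274.0], [370.0, 328.0]]
clamp_a 0.86 [216. 278.] 330 [[271.0, 190.0], [283.0, 187.0], [292.0, 231.0], [279.0, 234.0]]
clamp_a 0.66 [152. 257.] 274 [[249.0, 137.0], [260.0, 134.0], [268.0, 169.0], [257.0, 171.0]]
```

View pics/top0.png

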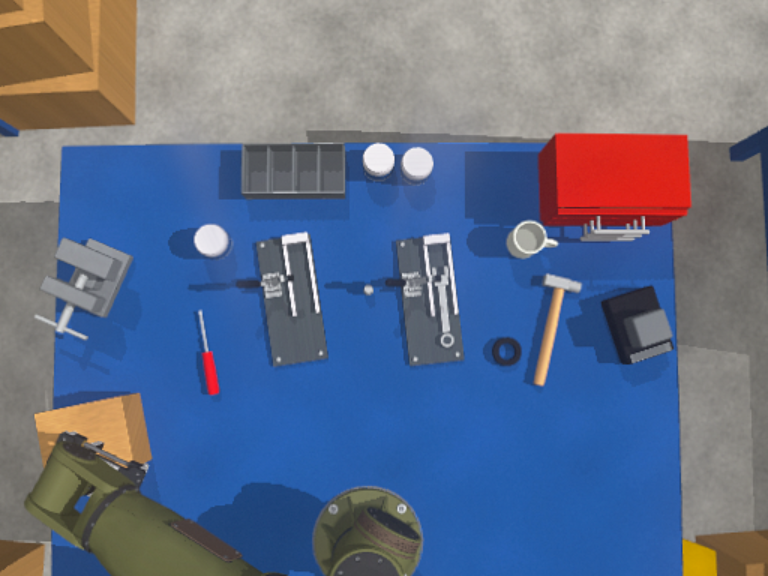

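View pics/side0.png

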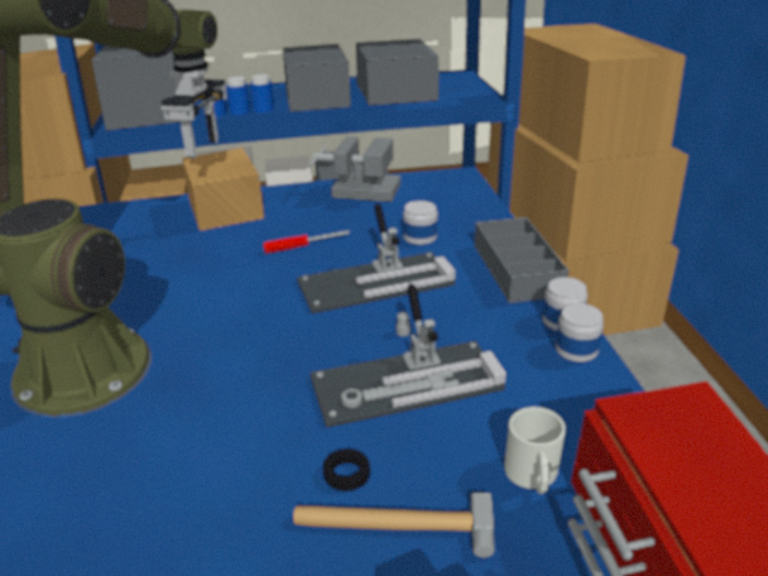

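```bash
cat > fit.py <<'E'
from h import *
from scipy.optimize import minimize
def W(q,p):
    c,s=np.cos(q[2]),np.sin(q[2]); p=np.atleast_2d(np.array(p,float))
    return np.c_[q[0]+c*p[:,0]-s*p[:,1],q[1]+s*p[:,0]+c*p[:,1],p[:,2]]
BOX=[(x,y,z) for x in(-.14,.16) for y in(-.065,.065) for z in(0,.012)]+[(x,y,.034) for x in(.141,.159) for y in(-.053,-.007)]
def hull(c,q,s=8):
    pts=proj(c,W(q,BOX)); H=lambda a:cv2.convexHull(a.astype(np.float32))
    m=np.zeros((384*2,512*2),np.uint8)
    for a in(pts[:8],pts[8:]): cv2.fillConvexPoly(m,np.round(((H(a)+.5)*2-.5)*256).astype(np.int32),255,shift=8,lineType=cv2.LINE_AA)
    return cv2.resize(m,(512,384),interpolation=cv2.INTER_AREA)/255.
E
python3 - <<'E'
from fit import *
cs=[ctrl.camera(n) for n in("top","side")]; ms=[]
for c,cen in zip(cs,((198,283),(250,276))):
    d=min(ctrl.cut_out("jig_a",c),key=lambda d:np.hypot(*(np.array(d["centre"])-cen)))
    m=d["mask"].astype(np.uint8)
    m=cv2.morphologyEx(m,cv2.MORPH_CLOSE,np.ones((7,7),np.uint8))
    ms.append(m.astype(float)); print(d["conf"],m.sum())
def cost(q,idx=(0,1)): return sum(np.abs(hull(cs[i],q)-ms[i]).sum()/ms[i].sum() for i in idx)
q0=np.array([.60,-.09,0.0]); print(onz(cs[0],(283,198),.012))
q0[:2]=onz(cs[0],(283,200),.012)[:2]
S=np.array([q0]+[q0+d for d in np.diag([.02,.02,.15])])
for idx in((0,1),(0,),(1,)):
    r=min((minimize(cost,q0+[0,0,a],args=(idx,),method="Nelder-Mead",options=dict(initial_simplex=S+[0,0,a],xatol=1e-5,fatol=1e-6)) for a in(-.1,0,.1)),key=lambda r:r.fun); print(idx,np.round(r.x,4),r.fun)
    if len(idx)==2: q=r.x
np.save("q.npy",q)
out=[]
for c,(x,y,s) in zip(cs,((240,140,5),(190,170,5))):
    k=c["color"][y:y+120,x:x+160]; k=cv2.resize(k,None,fx=5,fy=5,interpolation=cv2.INTER_CUBIC)
    k=k[:,:].copy()
    f=lambda P:((proj(c,W(q,P))-[x,y]+.5)*5).astype(int)
    for P in([(-.14,-.065,.012),(.16,-.065,.012),(.16,.065,.012),(-.14,.065,.012)],):
        cv2.polylines(k,[f(P)],True,(0,255,255),1)
    for P in((-.03,-.03,.012),(.14,-.03,.018),(.05,.035,.05),(.05,.096,.123)): cv2.circle(k,tuple(int(v) for v in f([P])[0]),4,(0,0,255),1)
    out.append(cv2.resize(k,(800,600)))
    for d in ctrl.cut_out("wrench",c)[:1]: print("wr",d["conf"])
cv2.imwrite("pics/c_top.png",out[0]);cv2.imwrite("pics/c_side.png",out[1])
E
```

```text
0.6 3134
0.58 4676
[ 0.57018227 -0.13778256  0.012     ]
(0, 1) [ 0.5548 -0.1491  0.1033] 0.25713339640775507
(0,) [ 0.5537 -0.1494  0.0983] 0.048043595230051174
(1,) [ 0.5552 -0.149   0.1074] 0.20631090759657156
wr 0.77
wr 0.63
```

View pics/c_top.png

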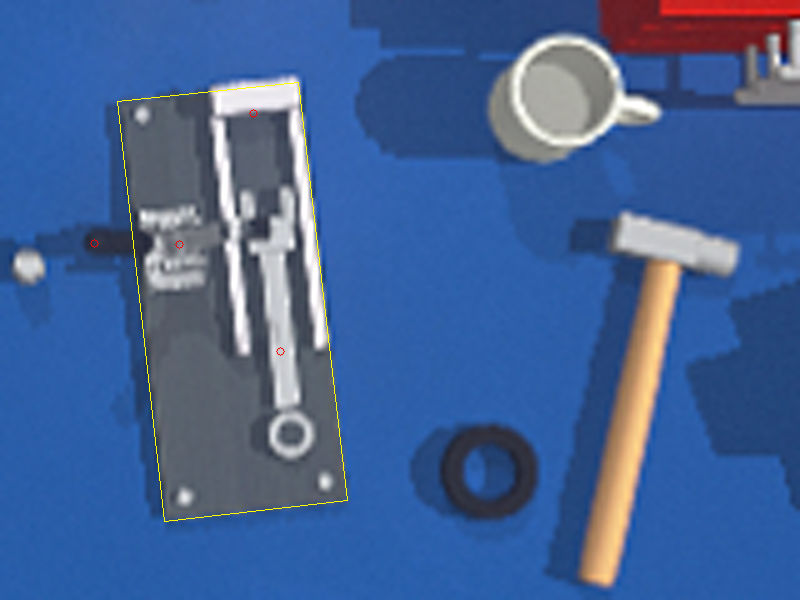

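View pics/c_side.png

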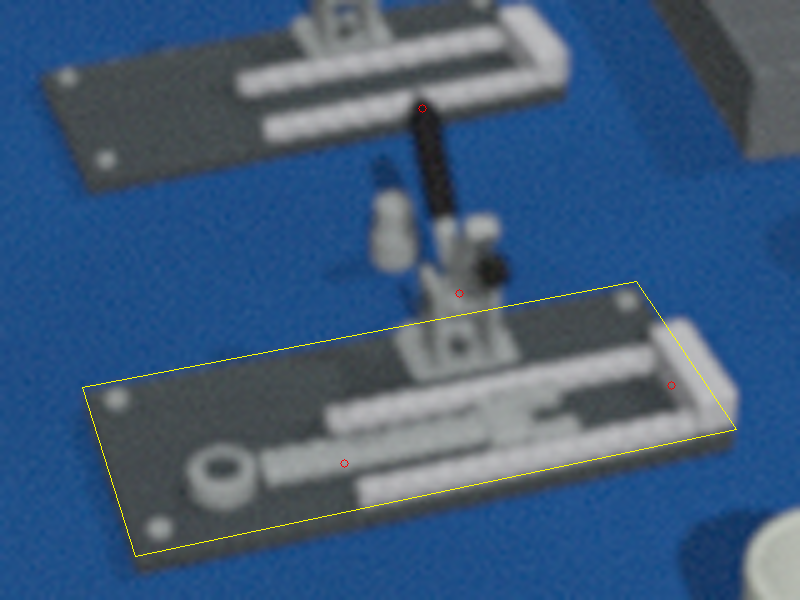

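The top crop shows jig_a on the right with its fitted outline matching the plate. In crop pixels, the wrench ring's tail is at about (292,458) and the jaw tips at about (246,192) and (286,187). The side view agrees with this.

```bash
cat >> fit.py <<'E'
Q=np.array([.5542,-.1492,.101])
def J(p):
    c,s=np.cos(Q[2]),np.sin(Q[2]); d=np.array(p)[:2]-Q[:2]; return np.round(1e3*np.array([c*d[0]+s*d[1],-s*d[0]+c*d[1]]),1)
E
python3 - <<'E'
from fit import *
c=ctrl.camera("top")
for p in((292,458),(246,192),(286,187),(291,435)): print(J(onz(c,(np.array(p)-2)/5+[240,140],.022)))
print(J(ctrl.get_obs()["ee_pos"]))
E
```

```text
[-105.3  -28.7]
[ 84.7 -17.8]
[ 85.2 -46.4]
[-89.2 -29.9]
[-257.4  678.4]
```

>>> move_arm(
  increments=[
    [0, 0, 0, 0, 0, 0, -0.133],
    [0, 0, 0, 0, 0, 0, -0.133],
    [0, 0, 0, 0, 0, 0, -0.133],
    [0, 0, 0, 0, 0, 0, -0.133],
    [0, 0, 0, 0, 0, 0, 0],
  ],
  force=20,
)

```text
time_s: 1.35
ee_pos: [0.2297, 0.4997, 0.2054]
eef_rot: [-3.142, -0.0, -3.038]
force: [0.5, 0.1, -0.2]
grip_width: 0.0575
grip_force: 0.0
```

>>> move_arm(
  increments=[
    [0, -0.12, -0.7, 0, 0, 0, 0],
    [0, -0.12, -0.7, 0, 0, 0, 0],
    [0, -0.12, -0.7, 0, 0, 0, 0],
    [0, -0.12, -0.7, 0, 0, 0, 0],
    [0, -0.12, -0.7, 0, 0, 0, 0],
    [0, -0.12, -0.7, 0, 0, 0, 0],
    [0, -0.12, -0.7, 0, 0, 0, 0],
    [0, -0.12, -0.7, 0, 0, 0, 0],
    [0, -0.12, -0.7, 0, 0, 0, 0],
    [0, -0.12, -0.7, 0, 0, 0, 0],
    [0, -0.12, -0.7, 0, 0, 0, 0],
    [0, -0.12, -0.7, 0, 0, 0, 0],
    [0, -0.12, -0.7, 0, 0, 0, 0],
    [0, -0.12, -0.7, 0, 0, 0, 0],
    [0, -0.12, -0.7, 0, 0, 0, 0],
    [0, -0.12, -0.7, 0, 0, 0, 0],
    [0, -0.12, -0.7, 0, 0, 0, 0],
    [0, -0.12, -0.7, 0, 0, 0, 0],
    [0, -0.12, -0.7, 0, 0, 0, 0],
    [0, 0, 0, 0, 0, 0, 0],
  ],
)

```text
time_s: 3.35
ee_pos: [0.4107, -0.1532, 0.2052]
eef_rot: [-3.141, -0.0, -3.048]
force: [-1.9, 0.6, 0.6]
grip_width: 0.0
grip_force: 0.0
```

```bash
python3 -c "
from fit import *
o=ctrl.get_obs();print(J(o['ee_pos']),o['ee_pos'],o['eef_rot'],o['qpos'])"
```

```text
[-143.2   10.5] [ 0.41071778 -0.15316798  0.20523118] [-3.14131647e+00 -1.89924598e-04 -3.04769972e+00] [-4.40337826e-01  4.82810967e-02  1.81703535e+00 -3.49448156e-04
  1.27629906e+00 -2.10492568e+00]
```

>>> move_arm(
  increments=[
    [0, -0.1, -0.4, 0, 0, 0, -0.007],
    [0, 0, -0.41, 0, 0, 0, 0],
    [0, 0, 0, 0.6, 0, 0, 0],
    [0, 0, 0, 0.6, 0, 0, 0],
    [0, 0, 0, 0.6, 0, 0, 0],
    [0, 0, 0, 0.6, 0, 0, 0],
    [0, 0, 0, 0.6, 0, 0, 0],
    [0, 0, 0, 0.5, 0, 0, 0],
    [0, 0, 0, 0.24, 0, 0, 0],
    [0, 0, 0, 0, 0, 0, 0],
    [0, 0, 0, 0, 0, 0, 0],
  ],
)

```text
time_s: 4.45
ee_pos: [0.42, -0.1902, 0.0194]
eef_rot: [-3.141, 0.001, -3.034]
force: [0.6, -0.9, 0.1]
grip_width: 0.0003
grip_force: 0.0
```

```bash
python3 -c "
from fit import *
o=ctrl.get_obs();print(J(o['ee_pos']),o['ee_pos'],o['eef_rot'],o['force'])"
```

```text
[-137.7  -27.3] [ 0.4199746  -0.19019707  0.0193794 ] [-3.14099162e+00  8.46924721e-04 -3.03436870e+00] [ 0.56328038 -0.89725884  0.13747349]
```

>>> move_arm(
  increments=[
    [0, 0, -0.05, 0.04, 0, 0, 0],
    [0, -0.15, 0, 0, 0, 0, 0],
    [0, -0.15, 0, 0, 0, 0, 0],
    [0, -0.1, 0, 0, 0, 0, 0],
    [0, -0.1, 0, 0, 0, 0, 0],
    [0, -0.1, 0, 0, 0, 0, 0],
    [0, -0.1, 0, 0, 0, 0, 0],
    [0, -0.1, 0, 0, 0, 0, 0],
    [0, -0.1, 0, 0, 0, 0, 0],
    [0, -0.1, 0, 0, 0, 0, 0],
    [0, -0.1, 0, 0, 0, 0, 0],
    [0, -0.1, 0, 0, 0, 0, 0],
    [0, -0.1, 0, 0, 0, 0, 0],
    [0, 0, 0, 0, 0, 0, 0],
  ],
)

```text
time_s: 5.85
ee_pos: [0.485, -0.1855, 0.0164]
eef_rot: [-3.141, 0.001, -3.033]
force: [-0.6, 0.3, 0.2]
grip_width: 0.0002
grip_force: 0.0
```

```bash
python3 -c "
from fit import *
o=ctrl.get_obs();print(J(o['ee_pos']),o['ee_pos'],o['eef_rot'],o['force'])
c=ctrl.camera('top'); d=ctrl.cut_out('wrench',c)[0]; print(d['conf'],J(onz(c,d['centre'][::-1],.022)))"
```

```text
[-72.5 -29.1] [ 0.48504779 -0.18550457  0.01642927] [-3.14141260e+00  5.43804550e-04 -3.03316935e+00] [-0.59938447  0.25127183  0.16177394]
0.71 [ 89.  -31.2]
```

>>> move_arm(
  increments=[
    [0, -0.06, 0, 0, 0, 0, 0],
    [0, -0.06, 0, 0, 0, 0, 0],
    [0, -0.06, 0, 0, 0, 0, 0],
    [0, -0.06, 0, 0, 0, 0, 0],
  ],
)

```text
time_s: 6.35
ee_pos: [0.4965, -0.1842, 0.0164]
eef_rot: [3.142, -0.0, -3.033]
force: [-1.6, 0.0, -0.7]
grip_width: 0.0006
grip_force: 0.5
```

>>> move_arm(
  increments=[
    [0, -0.03, 0, 0, 0, 0, 0],
    [0, -0.03, 0, 0, 0, 0, 0],
  ],
)

```text
time_s: 6.55
ee_pos: [0.4982, -0.184, 0.0162]
eef_rot: [3.141, -0.003, -3.033]
force: [-16.8, -3.5, 9.6]
grip_width: 0.0002
grip_force: 8.6
```

>>> move_arm(
  increments=[
    [0, -0.03, 0, 0, 0, 0, 0],
  ],
)

```text
time_s: 6.65
ee_pos: [0.4984, -0.184, 0.0161]
eef_rot: [3.14, -0.006, -3.033]
force: [-26.5, -5.7, 16.4]
grip_width: 0.0006
grip_force: 13.7
```

>>> move_arm(
  increments=[
    [0, -0.03, 0, 0, 0, 0, 0],
  ],
)

```text
time_s: 6.75
ee_pos: [0.4986, -0.1839, 0.0161]
eef_rot: [3.14, -0.009, -3.033]
force: [-36.7, -7.6, 23.7]
grip_width: 0.0007
grip_force: 18.9
```

>>> move_arm(
  increments=[
    [0, 0.15, 0, 0, 0, 0, 0],
    [0, 0.3, 0, 0, 0, 0, 0],
    [0, 0.3, 0, 0, 0, 0, 0],
    [0, 0, 0, -0.6, 0, 0, 0],
    [0, 0, 0, -0.6, 0, 0, 0],
    [0, 0, 0, -0.6, 0, 0, 0],
    [0, 0, 0, -0.6, 0, 0, 0],
    [0, 0, 0, -0.6, 0, 0, 0],
    [0, 0, 0, -0.6, 0, 0, 0],
    [0, -0.46, 0.55, 0, 0, 0, 0],
    [0, -0.46, 0.55, 0, 0, 0, 0],
    [0, -0.46, 0.55, 0, 0, 0, 0],
    [0, -0.46, 0.55, 0, 0, 0, 0],
    [0, -0.46, 0.55, 0, 0, 0, 0],
    [0, -0.46, 0.55, 0, 0, 0, 0],
    [0, 0, 0, 0, 0, 0, 0],
    [0, 0, 0, 0, 0, 0, 0],
  ],
)

```text
time_s: 8.45
ee_pos: [0.5844, -0.0083, 0.1962]
eef_rot: [3.142, -0.0, -3.032]
force: [0.2, -0.1, 0.6]
grip_width: 0.0004
grip_force: 0.0
```

```bash
python3 -c "
from fit import *
o=ctrl.get_obs();print(o['time_s'],J(o['ee_pos']),o['ee_pos'],o['eef_rot'],o['force'])
a=[]
for n,x,y in(('top',240,140),('side',190,170)):
  c=ctrl.camera(n);a.append(cv2.resize(c['color'][y:y+120,x:x+130],(400,370),interpolation=cv2.INTER_CUBIC))
cv2.imwrite('pics/home.png',np.hstack(a))"
```

```text
8.45 [ 44.3 137.1] [ 0.58441326 -0.00829185  0.19617728] [ 3.14151101e+00 -1.99391374e-04 -3.03213533e+00] [ 0.24327045 -0.08767347  0.56872461]
```

View pics/home.png

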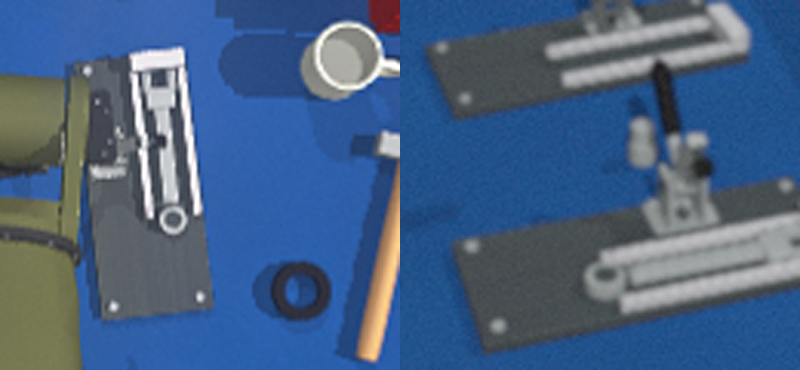

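>>> move_arm(
  increments=[
    [0, -0.11, 0, 0.4, 0, 0, 0],
    [0, 0, 0, 0.5, 0, 0, 0],
    [0, 0, 0, 0.5, 0, 0, 0],
    [0, 0, 0, 0.35, 0, 0, 0],
    [0, 0, 0, 0, 0, 0, 0],
    [0, 0, -0.2, 0, 0, 0, 0],
    [0, 0, -0.1, 0, 0, 0, 0],
    [0, 0, -0.1, 0, 0, 0, 0],
    [0, 0, -0.1, 0, 0, 0, 0],
  ],
)

```text
time_s: 9.45
ee_pos: [0.593, -0.0321, 0.1105]
eef_rot: [3.139, 0.002, -3.034]
force: [0.6, 10.8, 3.0]
grip_width: 0.0007
grip_force: 5.1
```

>>> move_arm(
  increments=[
    [0, 0, -0.1, 0, 0, 0, 0],
    [0, 0, -0.1, 0, 0, 0, 0],
    [0, 0, -0.1, 0, 0, 0, 0],
  ],
)

```text
time_s: 9.75
ee_pos: [0.595, -0.0468, 0.1107]
eef_rot: [3.14, 0.003, -3.033]
force: [0.0, 10.1, 8.0]
grip_width: 0.0007
grip_force: 5.2
```

```bash
python3 -c "
from fit import *
o=ctrl.get_obs();print(o['time_s'],J(o['ee_pos']),o['ee_pos'],o['eef_rot'],o['force'])
c=ctrl.camera('side');cv2.imwrite('pics/push.png',cv2.resize(c['color'][120:300,170:370],(666,600),interpolation=cv2.INTER_CUBIC))"
```

```text
9.75 [50.9 97.7] [ 0.59501879 -0.04684559  0.11069672] [ 3.13998169e+00  3.06399685e-03 -3.03270861e+00] [ 0.04244876 10.12624723  7.98468709]
```

View pics/push.png

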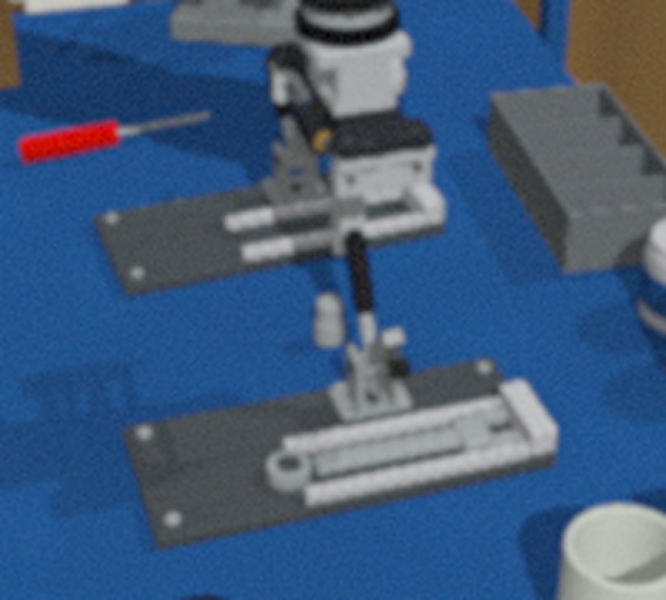

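>>> move_arm(
  increments=[
    [0, 0, -0.1, 0, 0, 0, 0],
    [0, 0, -0.1, 0, 0, 0, 0],
    [0, 0, -0.1, 0, 0, 0, 0],
    [0, 0, -0.1, 0, 0, 0, 0],
  ],
)

```text
time_s: 10.2
ee_pos: [0.5967, -0.0679, 0.1099]
eef_rot: [3.141, 0.001, -3.033]
force: [0.1, 3.5, 2.9]
grip_width: 0.0006
grip_force: 1.6
```

>>> move_arm(
  increments=[
    [0, 0, -0.1, 0, 0, 0, 0],
    [0, 0, -0.1, 0, 0, 0, 0],
    [0, 0, -0.1, 0, 0, 0, 0],
    [0, 0, 0, 0, 0, 0, 0],
  ],
)

```text
time_s: 10.6
ee_pos: [0.5979, -0.0836, 0.1087]
eef_rot: [-3.141, -0.0, -3.034]
force: [0.7, -0.8, -0.2]
grip_width: 0.001
grip_force: 0.0
```

```bash
python3 -c "
from fit import *
o=ctrl.get_obs();print(o['time_s'],J(o['ee_pos']),o['ee_pos'],o['eef_rot'],o['force'])
c=ctrl.camera('side');cv2.imwrite('pics/push2.png',cv2.resize(c['color'][120:300,170:370],(666,600),interpolation=cv2.INTER_CUBIC))"
```

```text
10.6 [50.  60.9] [ 0.59785543 -0.08357573  0.1087239 ] [-3.14139373e+00 -3.75274167e-04 -3.03413880e+00] [ 0.66208456 -0.82862321 -0.2010991 ]
```

View pics/push2.png

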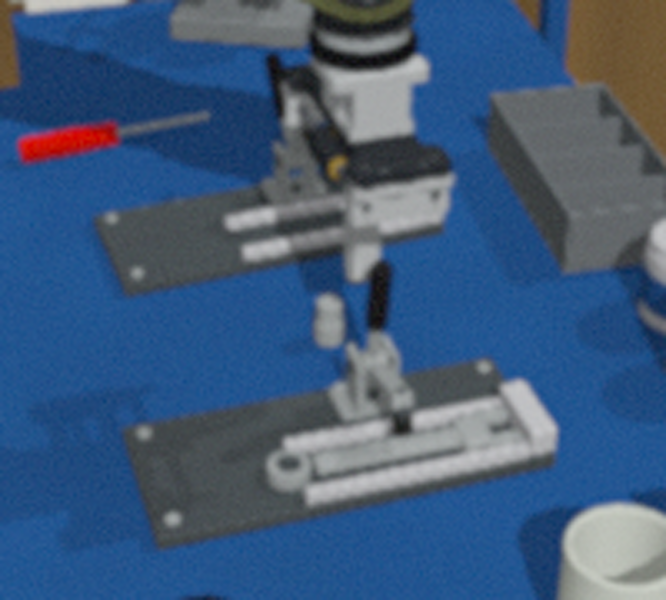

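The clamp has snapped shut: its pad is on the shank at about (402,425) and the finger is clear of the handle. I'll back off and check.

>>> move_arm(
  increments=[
    [0, 0, 0.3, 0, 0, 0, 0],
    [0, 0, 0.3, 0, 0, 0, 0],
    [0, 0, 0, -0.5, 0, 0, 0],
    [0, 0, 0, -0.6, 0, 0, 0],
    [0, 0, 0, -0.6, 0, 0, 0],
    [0, 0, 0, -0.5, 0, 0, 0],
    [0, 0.6, 0, 0, 0, 0, 0],
    [0, 0.6, 0, 0, 0, 0, 0],
    [0, 0.6, 0, 0, 0, 0, 0],
    [0, 0.6, 0, 0, 0, 0, 0],
    [0, 0.6, 0, 0, 0, 0, 0],
    [0, 0, 0, 0, 0, 0, 0],
    [0, 0, 0, 0, 0, 0, 0],
  ],
)

```text
time_s: 11.95
ee_pos: [0.4458, -0.0683, 0.2194]
eef_rot: [-3.141, 0.001, -3.033]
force: [0.5, -0.4, -0.2]
grip_width: 0.0003
grip_force: 0.0
```

```bash
python3 -c "
from fit import *
o=ctrl.get_obs();print(o['time_s'],J(o['ee_pos']),o['ee_pos'],o['force'])
a=[]
for n,x,y in(('top',250,140),('side',210,200)):
  c=ctrl.camera(n);k=cv2.resize(c['color'][y:y+110,x:x+70] if n=='top' else c['color'][y:y+90,x:x+130],(350,550) if n=='top' else (450,550),interpolation=cv2.INTER_CUBIC)
  s=(5,5) if n=='top' else (450/130,550/90)
  for P in((.14,-.053,.024),(.14,-.007,.024),(-.05,-.03,.018)):
    p=(proj(c,W(Q,[P]))[0]-[x,y]+.5)*s; cv2.circle(k,tuple(int(v) for v in p),3,(0,0,255),1)
  a.append(k)
cv2.imwrite('pics/end.png',np.hstack(a))"
```

```text
11.95 [-99.7  91.4] [ 0.44577225 -0.06829401  0.21943831] [ 0.46749677 -0.43277233 -0.17371255]
```

View pics/end.png

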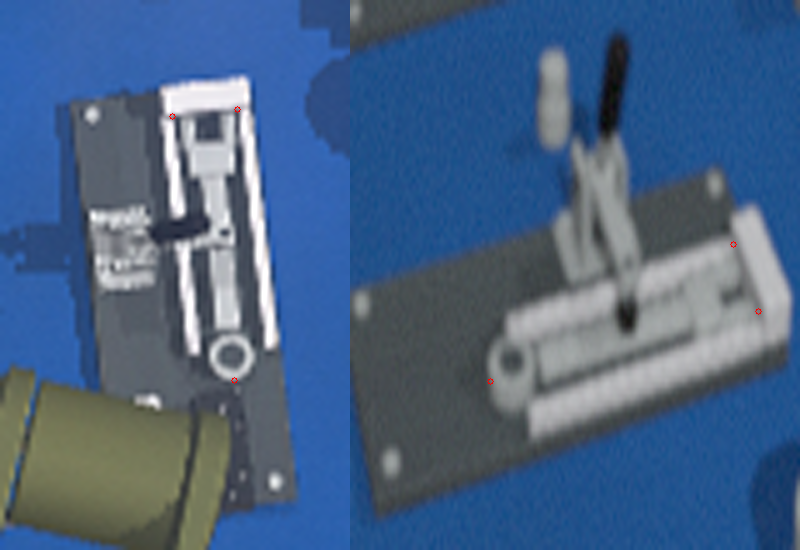

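The jaw tips touch the stop's face (top crop, around (185–232,115)). The tail sits on the predicted home point at (234,380), the clamp is shut on the shank and the arm is clear.

```bash
python3 -c "
from station import ctrl
print(ctrl.hand_in())"
```

```text
the job is handed in; nothing more can be done
None
```

The wrench is pushed home against the end stop and jig_a's clamp has snapped shut on it; the arm is clear, nothing else was touched, and the job was handed in at about 12 s of the 48 s limit.

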